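# Bring a mincer plate under the inspection microscope with the jog stick

### The job

Lay the mincer plate with the three bean-shaped openings gently, flat, in the middle of the inspection microscope's moving stage and let go of it. Then hold the console's spring-centred stick over so that the stage carries the plate along to the lens, and let the stick spring back so that it stops with the middle of the plate straight under the lens. Leave the other plates and the knife where they lie, and keep everything clear of the lens head.

Things in the scene. Friction and masses are not known exactly. Their poses are not given: they have to be found in the camera images.
- plate_kidney: the plate to inspect: steel mincer plate, a disc 54 mm in diameter and 9 mm thick, about 100 g, with three large bean-shaped openings round a small centre hole; lies flat on the bench. Origin at the centre of its underside, z up.
- plate_fine: another steel plate, 54 mm by 9 mm, with many 3.5 mm holes; leave it. Origin at the centre of its underside.
- plate_coarse: another steel plate, 54 mm by 9 mm, with a ring of eight 9.5 mm holes; leave it. Origin at the centre of its underside.
- knife: four-armed steel mincer knife, 50 mm across, 12 mm high, lying on the bench; leave it. Origin at the centre of its underside.
- stage_top (a point): centre of the top face of the microscope's stage, a black square plate 110 mm by 110 mm with a fine white cross through its middle; top face 64 mm above the bench. z up, y along the traverse, pointing towards the lens and the pillar. The stage runs on rails along this y; it stands out to the loading side at the start. It is driven only by the stick: it is not slid by hand (the drive resists with 10 to 20 N).
- lens (a point): middle of the microscope's downward-looking front lens, 175 mm above the bench (111 mm above the stage); its optical axis is vertical. A ring light 66 mm in diameter, 22 mm high, surrounds it and a 48 mm barrel and collar stand above, up to 350 mm; a boom at 275 to 305 mm joins them to a pillar of 32 mm diameter, 185 mm farther along the point's +y. Its y axis points along the traverse, the same way as the stage's.
- console: grey joystick console, 110 mm (its x) by 120 mm (its y) by 54 mm high, fixed to the bench. Origin at the centre of its underside. The stick stands in the middle of its top face and leans only along the console's y, in a slot.
- knob (a point): centre of the stick's black knob: round, 27 mm in diameter and 27 mm high; 116 mm above the bench when centred, on a shaft 8 mm thick that pivots 60 mm below this point.
- stick (a joint): lean of the stick (rad): 0 upright (rests within 0.02), + to the console's +y, stops at -0.4 and +0.4. A spring (0.45 N m/rad, about 3 N at the knob at full lean) returns it when let go. Leaned +, it drives the stage along its +y, towards the lens; leaned -, back. No motion below about 0.08 rad, about 20 mm/s at 0.25, 40 mm/s at 0.4; the stage stops at once when the stick is upright.
- lens_head: the microscope's lens head (barrel, ring light, boom; see lens); its body origin lies on the bench level straight below the lens.
- stage (a joint): travel of the stage along the traverse (m): 0 with the stage's middle under the lens, negative on the loading side (about -0.15 to -0.12 at the start), stops at -0.16 and +0.025.
- scope: the microscope with its traverse, fixed to the bench: grey base plate 150 mm (x) by 500 mm (y), aluminium rail housing 64 mm wide and 42 mm high along y, a motor at its -y end (to 293 mm from the origin). Origin on the bench straight under the lens; y along the traverse.

How it is judged:
By the outcome, as a careful person would: the job done as asked, in the order asked, and still so for the second after the job is handed in, with the robot touching nothing.
It also fails if it takes over 61 s, if anything falls off the work surface, if the arm or the gripper's body presses on something with over 40 N, if the wrist force passes 120 N, or if a joint passes its speed limit or range.

### The arm

A 7-joint arm with a two-finger parallel gripper is mounted at the origin on the work surface. World frame = base frame: x ahead of the robot, y to its left, z up, the work surface at z = 0. Lengths are in m, angles in rad, forces in N, time in s.
With the tool pointing down it reaches from about 0.4 to 0.85 m from the base axis. Payload 10.4 kg.
Tool frame: the origin (TCP) lies midway between the tips of the shut fingers; the grasp point (between the pads) lies 19 mm behind it; z points along the fingers, y is the line along which they close (so a half turn about z gives the same grasp; the last joint's range is limited). The gripper opens to 87 mm and grips with 3 to 60 N. Pads are 19 mm wide; open, the fingers measure 117 mm over their backs; the gripper's body (75 mm by 190 mm) begins 51 mm behind the grasp point.
Start: joints at [-1.23, 0.332, -0.065, 1.46, 0.022, 1.35, -0.088], TCP at [0.222, 0.584, 0.223] pointing down, gripper open.
Joint ranges: [-2.6, 2.6], [-0.5, 2.12], [-1.47, 1.34], [0.16, 2.42], [-1.27, 4.41], [0.06, 2.06], [-2.6, 2.6]. Speed limits (rad/s): [2.22, 2.22, 2.79, 2.79, 3.14, 3.14, 3.14].

### API

Orientations are given as a unit quaternion [x, y, z, w].
In Python, from bench import r gives the robot as it stands.
- The arm moves only by the tool move_arm, never from a script. Its argument "targets" is a list of rows, each a list of 3 entries, a list of its own where there are three numbers: the shift along the tool's x, y, z in cm, then the turn, a rotation vector about the tool's x, y, z in rad, then the opening in per cent of the stroke, from 0 (shut) to 100 (fully open). In form: [[[x, y, z], [wx, wy, wz], gripper], ...]. A call has 1 to 20 rows; each row shifts and turns the commanded pose from where the row before left it, along the tool's axes as they then stand; what a row does not reach is not made up. A row lasts 1/8 s, in which the tool goes at most 62.5 mm and 10.7 degrees, less where a joint would pass 70% of its speed; a pose out of reach is approached as far as the arm can. A call with a gripper value outside its range is refused whole. The fingers move at their own pace and stop on an object; "grip_force" is the grip in N (left out, the last holds). Time passes only in rows, so rows that do not move let the fingers close. It gives the time, the measured TCP pose, the force, the opening and the grip force at its end, in the units of the state.
- r.read_state(): the state, without advancing time (a new reading comes with each control period).
- r.camera(name): name is "side" or "top" or "wrist"; returns a dict with "image" (480x640x3 uint8, blue, green, red), "vertical_fov" (degrees; the focal length in pixels is half the picture's height over the tangent of half this angle, whatever the lens; pixels are square), "cx", "cy" (the principal point, pixels), "cam_to_world" (4x4, takes a point from camera to world coordinates). Camera axes: x right, y down, z forward; pixel columns grow to the right and rows downward; lengths in m; the calibration is good to about 2 mm. The wrist camera is an equidistant fisheye: a pixel r from the principal point sees the ray r / f radians off the axis. A picture is of the moment at which its call begins. There is no depth.
- r.close_job(): hands the job in; it is judged then, once.
The state is a dict: "time": time; "joint_positions": joint angles; "joint_vel": joint speeds; "joint_torque": joint torques, N m; "ee_pos": TCP position; "eef_rot": TCP orientation; "ft_force": force on the tool from outside, world axes, zero at the start; "torque": the same for the moment, N m; "width": finger opening in m; "grip_force": force on a finger pad.
Only numpy, scipy, OpenCV 4.12 (cv2) and the standard library are available. Lean on these libraries where they do the work, as an engineer would, in place of code of your own. Each camera call takes 0.05 s, during which the arm holds its last target. There are 200 camera calls.

## Working session

There is one attempt and no reset: what is moved stays moved. The work goes in short steps, Python scripts to look and compute and a tool call to move; the robot and the scene stay as the last step left them, time stands still between calls to the robot, and variables do not carry over. Pictures are saved under pics/ and viewed, at most 10 in all, crops included, and the job is handed in when it is done.

Besides the shell and the picture viewer there is one more tool, called by a JSON object that holds its "method" and its "body", one argument or row to a line. move_arm: Moves the arm, as the interface text tells. Its arguments: {"type":"object","properties":{"targets":{"type":"array"},"grip_force":{"type":"number"}},"required":["targets"]}

```bash
ls; mkdir -p pics
python3 - <<'E'
from bench import r
import cv2,pickle
s=r.read_state();print(s)
d={}
for n in("side","top","wrist"):
    c=r.camera(n);d[n]=c;cv2.imwrite(f"pics/{n}0.png",c["image"]);print(n,c["vertical_fov"],c["cx"],c["cy"],c["cam_to_world"].round(3).tolist())
pickle.dump(d,open("c0.pkl","wb"))
E
```

```text
pics
{'time': 0.0, 'joint_positions': array([-1.22956975,  0.33286291, -0.06469369,  1.4609662 ,  0.021633  ,
        1.34991204, -0.08847399]), 'joint_vel': array([ 0.00088637,  0.00134624,  0.00116388, -0.0022968 ,  0.00055819,
       -0.00028048,  0.00055621]), 'joint_torque': array([-4.67483897e-04, -6.23275709e+01,  2.40516861e-02, -3.89899743e+01,
       -6.14538789e-02,  4.01108852e-02,  1.10313983e-04]), 'ee_pos': array([0.22228557, 0.58370454, 0.22174766]), 'eef_rot': array([ 1.80887569e-01,  9.83503513e-01, -7.21607900e-04, -8.02017389e-05]), 'ft_force': array([-0.83332618, -0.90350603, -0.01883031]), 'torque': array([ 0.02781958, -0.02306316,  0.05347893]), 'grip_force': 0.0, 'width': 0.08698021310457664}
side 45.150468604139625 319.3254483500218 244.8940795405616 [[0.872, -0.342, 0.35, 0.176], [-0.49, -0.602, 0.63, -0.62], [-0.005, -0.721, -0.693, 0.845], [0.0, 0.0, 0.0, 1.0]]
top 43.2666501945485 322.84039014637193 246.89889211965533 [[-0.011, -0.986, 0.168, 0.285], [-1.0, 0.011, -0.003, 0.035], [0.001, -0.168, -0.986, 1.433], [0.0, 0.0, 0.0, 1.0]]
wrist 65.70646984690485 325.5273326758314 239.3880064275552 [[0.356, 0.901, 0.25, 0.155], [0.935, -0.342, -0.096, 0.611], [-0.001, 0.268, -0.963, 0.385], [0.0, 0.0, 0.0, 1.0]]
```

View pics/top0.png

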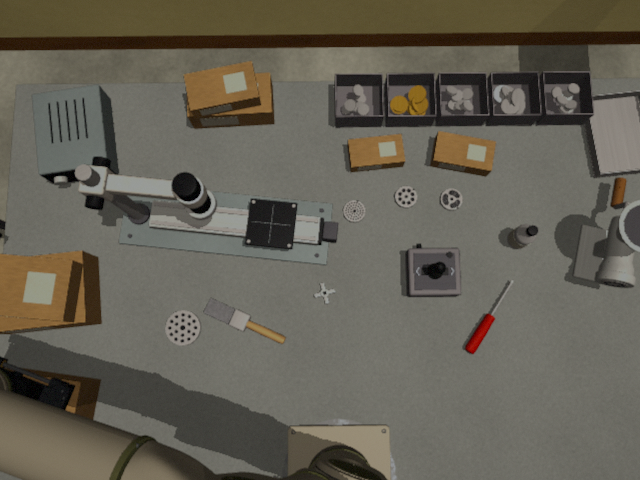

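View pics/side0.png

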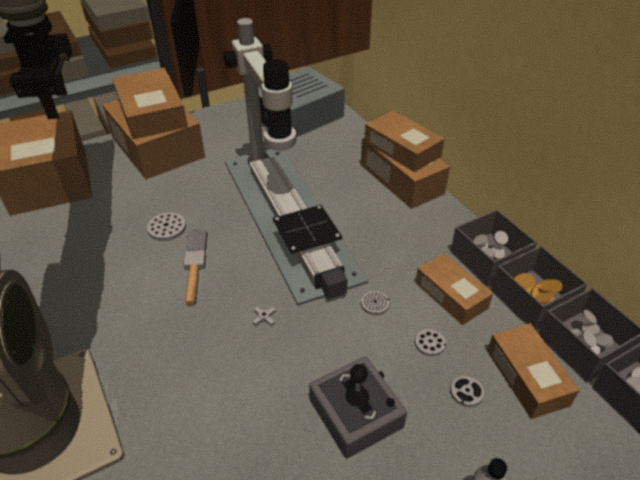

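The top view shows the three-bean plate at (451,199), the stage cross near (272,223), the knob near (435,268), and the ring light near (200,203). Next I'll zoom in on the console and the lens.

```bash
cat > h.py <<'E'
import numpy as np,cv2
def ray(c,u,v):
    f=240/np.tan(np.radians(c["vertical_fov"])/2); M=np.array(c["cam_to_world"])
    p=np.array([(u-c["cx"])/f,(v-c["cy"])/f])
    if c.get("fish"):
        t=np.hypot(*p); d=np.array([*(p/max(t,1e-9)*np.sin(t)),np.cos(t)])
    else: d=np.array([*p,1.])
    return M[:3,3],M[:3,:3]@(d/np.linalg.norm(d))
def onz(c,u,v,z):
    o,d=ray(c,u,v); return (o+d*(z-o[2])/d[2])
def proj(c,P):
    f=240/np.tan(np.radians(c["vertical_fov"])/2); M=np.array(c["cam_to_world"])
    q=M[:3,:3].T@(np.array(P)-M[:3,3])
    if c.get("fish"):
        rr=np.hypot(q[0],q[1]);t=np.arctan2(rr,q[2]);return c["cx"]+f*t*q[0]/rr,c["cy"]+f*t*q[1]/rr
    return c["cx"]+f*q[0]/q[2],c["cy"]+f*q[1]/q[2]
E
python3 - <<'E'
import pickle,cv2,numpy as np
from h import *
d=pickle.load(open("c0.pkl","rb"));t=d["top"];s=d["side"]
def crop(c,x,y,w,h,k): return cv2.resize(c["image"][y:y+h,x:x+w],(w*k,h*k),interpolation=cv2.INTER_CUBIC)
a=crop(t,400,180,80,120,5);b=crop(t,160,165,80,120,5) 
cv2.imwrite("pics/crop1.png",np.hstack([a[:600],b[:600]]))
a=crop(s,300,350,110,110,4);b=crop(s,250,50,90,110,4)
cv2.imwrite("pics/crop2.png",np.hstack([a,b]))
for n,u,v,z in[("plate",451,199,.009),("stage",272,223,.064),("knob",435,268,.116),("console",434,272,.054),("lensring",202,204,.197),("fine",354,211,.009),("coarse",405.5,197,.009),("knife",324,293,.01)]:
    print(n,onz(t,u,v,z).round(4))
for n,u,v,z in[("plate",467,391,.009),("stage",308,229,.064),("knob",358,374,.116)]: print("s",n,onz(s,u,v,z).round(4))
# stage black mask
g=t["image"].max(2)
m=(g[190:255,240:303]<60).astype(np.uint8);m=cv2.morphologyEx(m,cv2.MORPH_CLOSE,np.ones((5,5)));cs,_=cv2.findContours(m,0,2)
k=max(cs,key=cv2.contourArea);R=cv2.minAreaRect(k);print(R)
for p in cv2.boxPoints(R): print(onz(t,p[0]+240,p[1]+190,.064).round(4))
E
```

```text
plate [ 0.6416 -0.2809  0.009 ]
stage [0.5754 0.1475 0.064 ]
knob [ 0.4595 -0.2147  0.116 ]
console [ 0.4585 -0.2238  0.054 ]
lensring [0.5894 0.2834 0.197 ]
fine [ 0.6144 -0.0456  0.009 ]
coarse [ 0.6478 -0.171   0.009 ]
knife [0.4171 0.0291 0.01  ]
s plate [ 0.6404 -0.284   0.009 ]
s stage [0.5739 0.1416 0.064 ]
s knob [ 0.4596 -0.2255  0.116 ]
((32.52475357055664, 34.25247573852539), (56.2196044921875, 46.965755462646484), 5.710592269897461)
[0.5249 0.2157 0.064 ]
[0.6352 0.2061 0.064 ]
[0.6204 0.076  0.064 ]
[0.5105 0.0874 0.064 ]
```

View pics/crop1.png

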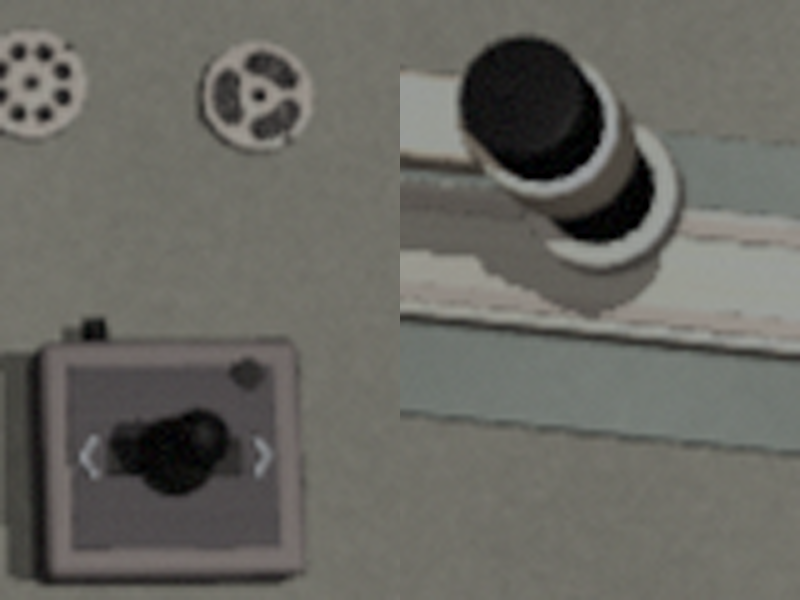

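View pics/crop2.png

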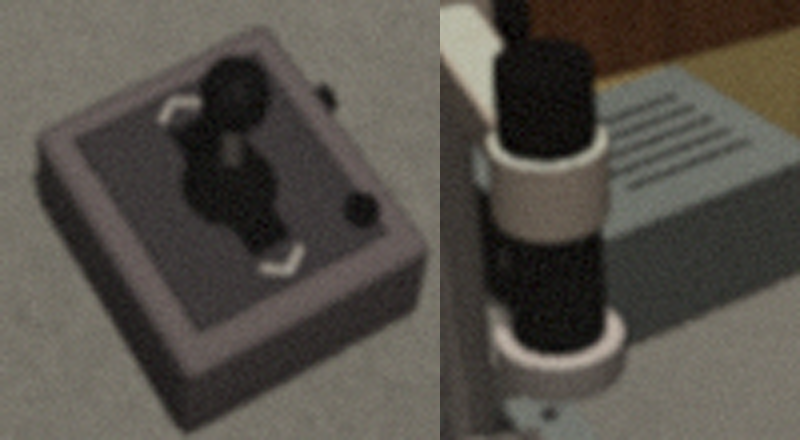

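Top crop: the target plate is centred near (451,199), and the knob is near (441,266), with the slot running roughly along world y. The ring light sits at about (202,204). I'll go above the plate with the wrist yawed so the camera will be on the far side from the lens at placing.

```bash
cat >> h.py <<'E'
from scipy.spatial.transform import Rotation as Ro
def psi(q): y=Ro.from_quat(q).as_matrix()[:,1]; return np.degrees(np.arctan2(y[1],y[0]))
def Rd(p): # tool down, y at angle p deg
    a=np.radians(p);y=np.array([np.cos(a),np.sin(a),0]);z=np.array([0,0,-1.]);return np.c_[np.cross(y,z),y,z]
def plan(P,p,n,start=None):
    from bench import r
    s=r.read_state();P0=np.array(s["ee_pos"]) if start is None else np.array(start);R=Ro.from_quat(s["eef_rot"]).as_matrix()
    dr=Ro.from_matrix(R.T@Rd(p)).as_rotvec()/n
    d=(np.array(P)-P0)/n
    print("[%s]"%",".join("[%s,%s]"%((R@Ro.from_rotvec(dr*i).as_matrix()).T.dot(d*100).round(2).tolist(),dr.round(3).tolist()) for i in range(n)))
E
python3 - <<'E'
import pickle
from h import *
d=pickle.load(open("c0.pkl","rb"));t=d["top"];s=d["side"]
print("knob",onz(t,441,266.4,.116),onz(s,358.75,372.5,.116))
plan([.641,-.282,.12],120,20)
E
```

```text
knob [ 0.46290025 -0.22804911  0.116     ] [ 0.46197732 -0.22385683  0.116     ]
[[[-3.5, -3.3, 0.51],[-0.0, -0.0, -0.044]],[[-3.35, -3.45, 0.51],[-0.0, -0.0, -0.044]],[[-3.19, -3.6, 0.51],[-0.0, -0.0, -0.044]],[[-3.03, -3.74, 0.51],[-0.0, -0.0, -0.044]],[[-2.86, -3.87, 0.51],[-0.0, -0.0, -0.044]],[[-2.68, -3.99, 0.51],[-0.0, -0.0, -0.044]],[[-2.51, -4.1, 0.51],[-0.0, -0.0, -0.044]],[[-2.32, -4.21, 0.51],[-0.0, -0.0, -0.044]],[[-2.13, -4.31, 0.51],[-0.0, -0.0, -0.044]],[[-1.94, -4.4, 0.51],[-0.0, -0.0, -0.044]],[[-1.74, -4.48, 0.51],[-0.0, -0.0, -0.044]],[[-1.54, -4.55, 0.51],[-0.0, -0.0, -0.044]],[[-1.34, -4.62, 0.51],[-0.0, -0.0, -0.044]],[[-1.13, -4.67, 0.51],[-0.0, -0.0, -0.044]],[[-0.92, -4.72, 0.51],[-0.0, -0.0, -0.044]],[[-0.71, -4.76, 0.51],[-0.0, -0.0, -0.044]],[[-0.5, -4.78, 0.51],[-0.0, -0.0, -0.044]],[[-0.29, -4.8, 0.51],[-0.0, -0.0, -0.044]],[[-0.07, -4.81, 0.51],[-0.0, -0.0, -0.044]],[[0.14, -4.81, 0.51],[-0.0, -0.0, -0.044]]]
```

{"method": "move_arm", "body": {
  "targets": [
    [[-3.5, -3.3, 0.3], [0, 0, -0.044], 100],
    [[-3.35, -3.45, 0.3], [0, 0, -0.044], 100],
    [[-3.2, -3.6, 0.3], [0, 0, -0.044], 100],
    [[-3.0, -3.75, 0.3], [0, 0, -0.044], 100],
    [[-2.85, -3.85, 0.3], [0, 0, -0.044], 100],
    [[-2.7, -4.0, 0.3], [0, 0, -0.044], 100],
    [[-2.5, -4.1, 0.3], [0, 0, -0.044], 100],
    [[-2.3, -4.2, 0.3], [0, 0, -0.044], 100],
    [[-2.15, -4.3, 0.3], [0, 0, -0.044], 100],
    [[-1.95, -4.4, 0.3], [0, 0, -0.044], 100],
    [[-1.75, -4.5, 0.5], [0, 0, -0.044], 100],
    [[-1.55, -4.55, 0.5], [0, 0, -0.044], 100],
    [[-1.35, -4.6, 0.7], [0, 0, -0.044], 100],
    [[-1.15, -4.65, 0.8], [0, 0, -0.044], 100],
    [[-0.9, -4.7, 0.8], [0, 0, -0.044], 100],
    [[-0.7, -4.75, 0.8], [0, 0, -0.044], 100],
    [[-0.5, -4.8, 0.8], [0, 0, -0.044], 100],
    [[-0.3, -4.8, 0.8], [0, 0, -0.044], 100],
    [[-0.1, -4.8, 0.8], [0, 0, -0.044], 100],
    [[0.15, -4.8, 0.5], [0, 0, -0.044], 100]
  ]
}}

```text
time: 2.65
ee_pos: [0.6389, -0.2827, 0.1211]
eef_rot: [-0.256, 0.967, 0.0, -0.001]
ft_force: [2.2, -0.6, -0.1]
width: 0.0873
grip_force: 0.0
```

Run:
```python
from bench import r
from h import *
s=r.read_state();print(s["time"],s["ee_pos"],psi(s["eef_rot"]),s["joint_positions"].round(2))
c=r.camera("wrist");c["fish"]=1;im=c["image"];cv2.imwrite("pics/w1.png",im)
print(proj(c,[.641,-.282,.009]))
```

```text
2.65 [ 0.63886666 -0.28267935  0.12114554] 119.63669165656201 [ 0.05  0.59  0.45  1.38 -0.26  1.23  2.6 ]
(np.float64(324.94326570118767), np.float64(236.57515290376006))
```

View pics/w1.png

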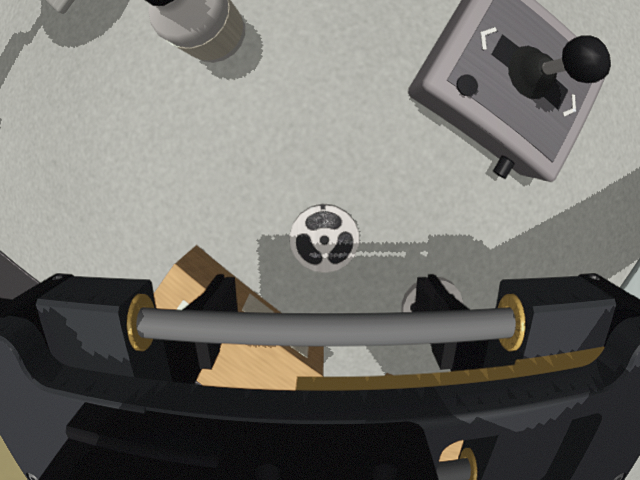

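The wrist view shows the plate at (325,238), where it was predicted, so (0.641,-0.282) holds. I'll yaw back about 20° to keep the fingers off the cardboard box, then descend and grip.

{"method": "move_arm", "body": {
  "targets": [
    [[-0.2, 0, 1.5], [0, 0, 0.12], 100],
    [[0, 0, 1.5], [0, 0, 0.12], 100],
    [[0, 0, 1.5], [0, 0, 0.12], 100],
    [[0, 0, 1.5], [0, 0, 0], 100],
    [[0, 0, 1.5], [0, 0, 0], 100],
    [[0, 0, 1.5], [0, 0, 0], 100],
    [[0, 0, 1.2], [0, 0, 0], 100],
    [[0, 0, 0.8], [0, 0, 0], 100],
    [[0, 0, 0.4], [0, 0, 0], 100],
    [[0, 0, 0.2], [0, 0, 0], 100],
    [[0, 0, 0], [0, 0, 0], 100]
  ]
}}

```text
time: 4.08
ee_pos: [0.6402, -0.2814, 0.0068]
eef_rot: [-0.078, 0.997, -0.0, 0.0]
ft_force: [-0.1, -0.7, 0.1]
width: 0.0873
grip_force: 0.0
```

Run:
```python
from bench import r
from h import *
s=r.read_state();print(s["time"],s["ee_pos"],psi(s["eef_rot"]),s["joint_positions"].round(2),Ro.from_quat(s["eef_rot"]).as_matrix()[:,2].round(4))
```

```text
4.075 [ 0.64015591 -0.2813813   0.00675487] 98.95310455649651 [ 0.02  0.71  0.47  1.47 -0.35  1.05  2.3 ] [ 4.e-04 -0.e+00 -1.e+00]
```

{"method": "move_arm", "body": {
  "targets": [
    [[0, 0, 0.25], [0, 0, 0], 100],
    [[0, 0, 0.2], [0, 0, 0], 100],
    [[0, 0, 0], [0, 0, 0], 60],
    [[0, 0, 0], [0, 0, 0], 50],
    [[0, 0, 0], [0, 0, 0], 50],
    [[0, 0, 0], [0, 0, 0], 50],
    [[0, 0, 0], [0, 0, 0], 50],
    [[0, 0, 0], [0, 0, 0], 50],
    [[0, 0, 0], [0, 0, 0], 50]
  ],
  "grip_force": 20
}}

```text
time: 5.2
ee_pos: [0.64, -0.2814, 0.0021]
eef_rot: [-0.078, 0.997, 0.0, 0.0]
ft_force: [-0.1, 0.1, 1.2]
width: 0.0532
grip_force: 20.0
```

Gripped (53 mm). I'll lift and plan the carry to above the stage.

{"method": "move_arm", "body": {
  "targets": [
    [[0, 0, -0.5], [0, 0, 0], 50],
    [[0, 0, -2], [0, 0, 0], 50],
    [[0, 0, -4], [0, 0, 0], 50],
    [[0, 0, -4], [0, 0, 0], 50],
    [[0, 0, -4], [0, 0, 0], 50],
    [[0, 0, -2], [0, 0, 0], 50]
  ]
}}

```text
time: 5.95
ee_pos: [0.6408, -0.282, 0.1709]
eef_rot: [-0.078, 0.997, -0.001, 0.002]
ft_force: [1.4, 0.2, -1.6]
width: 0.0531
grip_force: 20.0
```

Run:
```python
from h import *
from bench import r
print(r.read_state()["ee_pos"])
plan([.572,.12,.167],150,13)
```

```text
[ 0.64078535 -0.28198614  0.1708729 ]
[[[0.04, 3.14, 0.02],[-0.0, 0.0, -0.069]],[[-0.17, 3.13, 0.02],[-0.0, 0.0, -0.069]],[[-0.39, 3.11, 0.03],[-0.0, 0.0, -0.069]],[[-0.6, 3.08, 0.03],[-0.0, 0.0, -0.069]],[[-0.81, 3.03, 0.03],[-0.0, 0.0, -0.069]],[[-1.01, 2.97, 0.03],[-0.0, 0.0, -0.069]],[[-1.22, 2.89, 0.03],[-0.0, 0.0, -0.069]],[[-1.41, 2.8, 0.03],[-0.0, 0.0, -0.069]],[[-1.6, 2.7, 0.03],[-0.0, 0.0, -0.069]],[[-1.78, 2.58, 0.03],[-0.0, 0.0, -0.069]],[[-1.95, 2.45, 0.03],[-0.0, 0.0, -0.069]],[[-2.12, 2.32, 0.03],[-0.0, 0.0, -0.069]],[[-2.27, 2.16, 0.03],[-0.0, 0.0, -0.069]]]
```

{"method": "move_arm", "body": {
  "targets": [
    [[0, 3.1, 0], [0, 0, -0.07], 50],
    [[-0.2, 3.1, 0], [0, 0, -0.07], 50],
    [[-0.4, 3.1, 0], [0, 0, -0.07], 50],
    [[-0.6, 3.1, 0], [0, 0, -0.07], 50],
    [[-0.8, 3.0, 0], [0, 0, -0.07], 50],
    [[-1.0, 3.0, 0], [0, 0, -0.07], 50],
    [[-1.2, 2.9, 0], [0, 0, -0.07], 50],
    [[-1.4, 2.8, 0], [0, 0, -0.07], 50],
    [[-1.6, 2.7, 0], [0, 0, -0.07], 50],
    [[-1.8, 2.6, 0], [0, 0, -0.07], 50],
    [[-1.95, 2.45, 0], [0, 0, -0.07], 50],
    [[-2.1, 2.3, 0], [0, 0, -0.07], 50],
    [[-2.3, 2.2, 0], [0, 0, -0.07], 50],
    [[0, 0, 0], [0, 0, 0], 50]
  ]
}}

```text
time: 7.7
ee_pos: [0.5671, 0.1241, 0.1669]
eef_rot: [-0.511, 0.859, 0.001, 0.0]
ft_force: [0.6, -0.7, -1.0]
width: 0.0534
grip_force: 20.0
```

Run:
```python
from bench import r
from h import *
import pickle
s=r.read_state();print(s["time"],s["ee_pos"],psi(s["eef_rot"]),s["joint_positions"].round(2))
c=r.camera("wrist");c["fish"]=1;im=c["image"];pickle.dump(c,open("w2.pkl","wb"));cv2.imwrite("pics/w2.png",im)
print(proj(c,[.574,.145,.064]))
```

```text
7.7 [0.56714332 0.12410538 0.16687791] 151.52144101198212 [-0.5   0.27  0.24  1.67 -0.07  1.21  2.41]
(np.float64(331.6895215181864), np.float64(264.61747372476236))
```

View pics/w2.png

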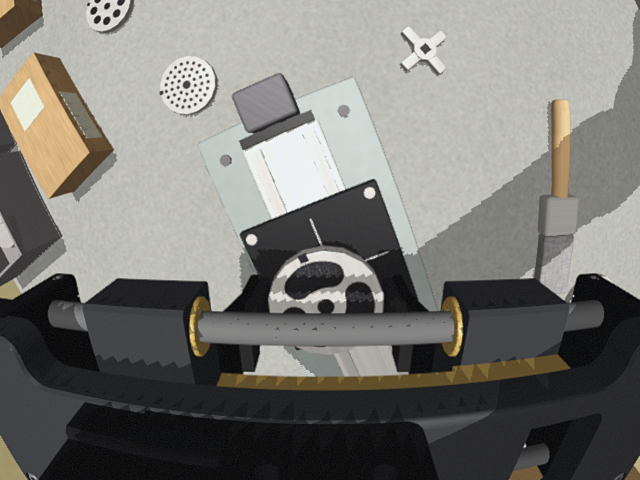

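The wrist view shows the stage's front screws at (251,239) and (370,193). The cross arms run (312,220)-(322,245) and (365,261)-(390,251), and the held plate's centre hole is at (326,307).

Run:
```python
from h import *
import pickle
c=pickle.load(open("w2.pkl","rb"))
P=lambda u,v,z=.064:onz(c,u,v,z)[:2]
a,b,e,f=P(312,220),P(322,245),P(365,261),P(390,251)
print(a,b,e,f)
def inter(a,b,e,f):
    A=np.c_[b-a,-(f-e)];t=np.linalg.solve(A,e-a);return a+t[0]*(b-a)
print("cross",inter(a,b,e,f), "screws",P(251,239),P(370,193))
print("axis dir deg",np.degrees(np.arctan2(*(b-a)[::-1])))
print("plate hole",P(326,307,.1669-.002+.009))
# stage corner pts: edges of black
k=[P(376,180),P(240,233)];print("front corners",k)
t=pickle.load(open("c0.pkl","rb"))
T=t["top"];S=t["side"]
g=T["image"].min(2).astype(int);sub=g[195:252,246:300]
for row in (200,205,212,235,240,245): print(row,(g[row,240:304]).tolist())
```

```text
[0.57031732 0.10763453] [0.57302111 0.12788663] [0.55044398 0.15456093] [0.53010409 0.15662287]
cross [0.57623328 0.15194657] screws [0.61775043 0.09831966] [0.52369247 0.11002811]
axis dir deg 82.39559188268016
plate hole [0.56945132 0.12705258]
front corners [array([0.5154718 , 0.10361463]), array([0.62277806, 0.0902615 ])]
200 [117, 117, 117, 117, 115, 114, 115, 117, 118, 118, 78, 40, 96, 114, 91, 47, 28, 27, 26, 24, 26, 28, 32, 33, 35, 41, 48, 61, 60, 60, 73, 80, 81, 82, 83, 88, 89, 96, 99, 100, 111, 115, 113, 113, 112, 114, 115, 113, 111, 116, 111, 108, 107, 105, 103, 108, 108, 105, 105, 114, 107, 98, 97, 94]
205 [115, 115, 115, 115, 116, 115, 117, 102, 77, 53, 32, 24, 23, 22, 28, 24, 25, 27, 28, 28, 30, 24, 30, 24, 26, 24, 27, 29, 29, 22, 29, 27, 24, 51, 43, 24, 28, 24, 25, 26, 28, 29, 28, 30, 27, 25, 30, 30, 30, 28, 29, 43, 112, 137, 135, 92, 30, 88, 110, 113, 114, 111, 111, 112]
212 [135, 136, 137, 137, 137, 138, 137, 135, 96, 41, 25, 29, 28, 25, 28, 30, 28, 25, 28, 25, 28, 27, 25, 25, 27, 27, 27, 26, 27, 26, 27, 24, 72, 55, 31, 26, 29, 32, 31, 29, 28, 30, 29, 30, 24, 29, 32,
[... 207 characters left out ...]
5, 30, 32, 27, 27, 31, 29, 31, 32, 27, 32, 31, 31, 29, 29, 35, 33, 34, 33, 36, 33, 34, 34, 41, 125, 145, 147, 145, 146, 145, 148, 147, 147, 148]
240 [113, 115, 100, 75, 65, 45, 40, 105, 127, 124, 78, 26, 31, 30, 25, 27, 28, 30, 30, 29, 30, 30, 28, 29, 28, 28, 31, 35, 57, 53, 40, 32, 31, 35, 31, 33, 33, 29, 33, 31, 35, 31, 35, 34, 36, 33, 32, 35, 35, 31, 34, 34, 22, 107, 138, 147, 151, 151, 154, 153, 148, 138, 138, 136]
245 [113, 111, 84, 64, 65, 63, 58, 53, 55, 51, 49, 40, 42, 40, 35, 31, 29, 19, 24, 25, 22, 19, 21, 23, 28, 30, 29, 32, 34, 29, 31, 30, 33, 33, 33, 32, 33, 34, 31, 31, 33, 33, 34, 35, 32, 34, 34, 101, 135, 143, 115, 64, 48, 103, 120, 120, 119, 121, 120, 120, 120, 120, 122, 122]
```

The cross is at about (0.576,0.152), agreeing with the front corners plus 55 mm. The plate hole measures (0.5695,0.127), so I shift by (+6.5,+25) mm and lower.

{"method": "move_arm", "body": {
  "targets": [
    [[-1.2, 0.3, 0.5], [0, 0, 0], 50],
    [[-1.3, 0.3, 0.5], [0, 0, 0], 50],
    [[0, 0, 1.5], [0, 0, 0], 50],
    [[0, 0, 1.5], [0, 0, 0], 50],
    [[0, 0, 1.5], [0, 0, 0], 50],
    [[0, 0, 1.5], [0, 0, 0], 50],
    [[0, 0, 1.0], [0, 0, 0], 50],
    [[0, 0, 0.6], [0, 0, 0], 50],
    [[0, 0, 0.3], [0, 0, 0], 50],
    [[0, 0, 0], [0, 0, 0], 50]
  ]
}}

```text
time: 9.0
ee_pos: [0.575, 0.1446, 0.0782]
eef_rot: [-0.508, 0.861, 0.0, 0.0]
ft_force: [0.2, -0.5, -0.8]
width: 0.0531
grip_force: 20.0
```

Run:
```python
from bench import r
from h import *
s=r.read_state();print(s["time"],s["ee_pos"],psi(s["eef_rot"]),Ro.from_quat(s["eef_rot"]).as_matrix()[:,2].round(4))
c=r.camera("side");cv2.imwrite("pics/s3.png",cv2.resize(c["image"][90:290,210:410],(600,600),interpolation=2))
c=r.camera("wrist");cv2.imwrite("pics/w3.png",c["image"])
```

```text
9.0 [0.57497663 0.14461251 0.07818418] 151.088403774566 [ 3.e-04  2.e-04 -1.e+00]
```

View pics/s3.png

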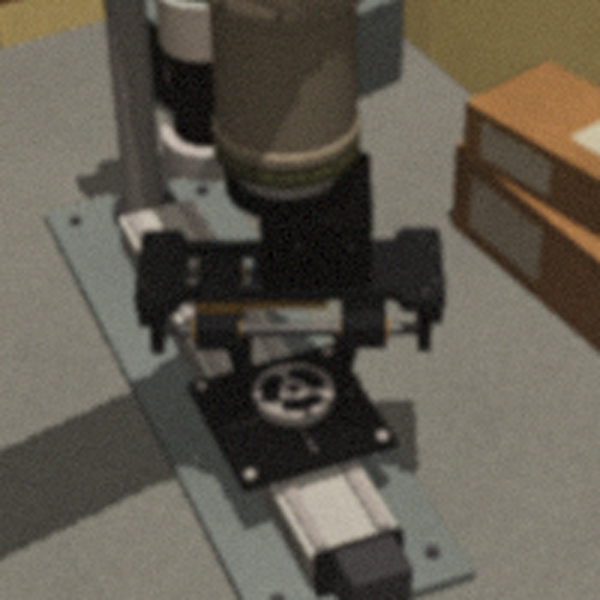

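The side view shows the plate level above the stage and the arm clear of the lens head. I'll make the small correction and lower gently.

{"method": "move_arm", "body": {
  "targets": [
    [[-0.3, 0.3, 0.2], [0, 0, 0], 50],
    [[0, 0, 0.3], [0, 0, 0], 50],
    [[0, 0, 0.3], [0, 0, 0], 50],
    [[0, 0, 0.1], [0, 0, 0], 50],
    [[0, 0, 0.1], [0, 0, 0], 50],
    [[0, 0, 0], [0, 0, 0], 50],
    [[0, 0, 0], [0, 0, 0], 50]
  ]
}}

```text
time: 9.98
ee_pos: [0.5737, 0.1487, 0.0681]
eef_rot: [-0.508, 0.861, 0.0, 0.0]
ft_force: [-0.3, -0.6, -1.3]
width: 0.0534
grip_force: 20.0
```

{"method": "move_arm", "body": {
  "targets": [
    [[0, 0, 0.08], [0, 0, 0], 50],
    [[0, 0, 0.06], [0, 0, 0], 50],
    [[0, 0, 0.04], [0, 0, 0], 50],
    [[0, 0, 0], [0, 0, 0], 50]
  ]
}}

```text
time: 10.48
ee_pos: [0.5736, 0.1487, 0.0662]
eef_rot: [-0.508, 0.861, 0.0, 0.0]
ft_force: [0.0, 0.6, -1.9]
width: 0.0531
grip_force: 20.0
```

{"method": "move_arm", "body": {
  "targets": [
    [[0, 0, 0.04], [0, 0, 0], 50],
    [[0, 0, 0.02], [0, 0, 0], 50],
    [[0, 0, 0], [0, 0, 0], 50]
  ]
}}

```text
time: 10.85
ee_pos: [0.5737, 0.1487, 0.0659]
eef_rot: [-0.508, 0.861, 0.0, 0.0]
ft_force: [-1.6, -1.2, 3.2]
width: 0.0533
grip_force: 20.0
```

Contact is felt (+3 N), so I release and lift.

{"method": "move_arm", "body": {
  "targets": [
    [[0, 0, 0], [0, 0, 0], 68],
    [[0, 0, 0], [0, 0, 0], 75],
    [[0, 0, 0], [0, 0, 0], 85],
    [[0, 0, 0], [0, 0, 0], 85],
    [[0, 0, -1], [0, 0, 0], 85],
    [[0, 0, -3], [0, 0, 0], 85],
    [[0.6, 0, -3], [0, 0, 0], 85],
    [[2, 0, -3], [0, 0, 0], 85],
    [[3, 0, -1], [0, 0, 0], 85],
    [[3, 0, -1], [0, 0, 0], 85],
    [[0, 0, 0], [0, 0, 0], 85]
  ]
}}

```text
time: 12.22
ee_pos: [0.5322, 0.0712, 0.1875]
eef_rot: [-0.507, 0.862, -0.0, 0.001]
ft_force: [-0.4, 0.2, 0.1]
width: 0.074
grip_force: 0.0
```

Run:
```python
from bench import r
from h import *
import pickle
s=r.read_state();print(s["time"],s["ee_pos"],psi(s["eef_rot"]))
c=r.camera("wrist");c["fish"]=1;pickle.dump(c,open("w4.pkl","wb"));cv2.imwrite("pics/w4.png",c["image"])
plan([.4625,-.226,.20],90,13)
```

```text
12.225 [0.53223126 0.07118829 0.18747009] 150.89728748191007
[[[2.27, -0.64, -0.1],[-0.0, 0.0, 0.082]],[[2.21, -0.83, -0.1],[-0.0, 0.0, 0.082]],[[2.14, -1.01, -0.1],[-0.0, 0.0, 0.082]],[[2.05, -1.18, -0.1],[-0.0, 0.0, 0.082]],[[1.94, -1.34, -0.1],[-0.0, 0.0, 0.082]],[[1.83, -1.5, -0.1],[-0.0, 0.0, 0.082]],[[1.7, -1.64, -0.1],[-0.0, 0.0, 0.082]],[[1.56, -1.77, -0.1],[-0.0, 0.0, 0.082]],[[1.41, -1.89, -0.1],[-0.0, 0.0, 0.082]],[[1.25, -2.0, -0.1],[-0.0, 0.0, 0.082]],[[1.08, -2.1, -0.1],[-0.0, 0.0, 0.082]],[[0.9, -2.18, -0.1],[-0.0, 0.0, 0.082]],[[0.72, -2.25, -0.1],[-0.0, 0.0, 0.082]]]
```

View pics/w4.png

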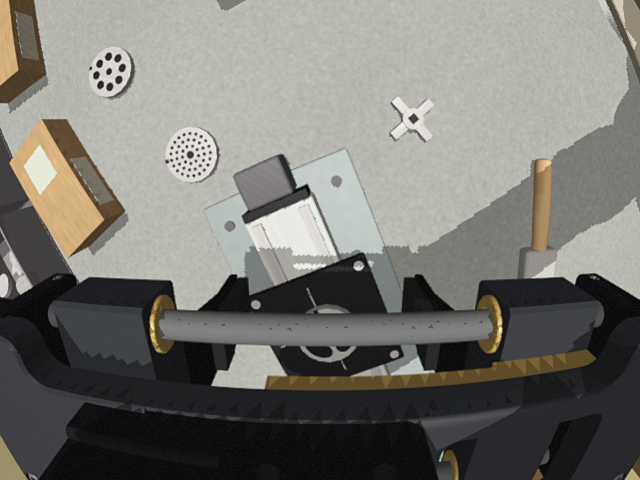

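The plate lies on the stage, partly hidden behind the rod near (328,330). I'll move over the knob, then check the placing with the fixed cameras.

{"method": "move_arm", "body": {
  "targets": [
    [[2.3, -0.6, -0.1], [0, 0, 0.08], 85],
    [[2.2, -0.8, -0.1], [0, 0, 0.08], 85],
    [[2.1, -1.0, -0.1], [0, 0, 0.08], 85],
    [[2.05, -1.2, -0.1], [0, 0, 0.08], 85],
    [[1.95, -1.35, -0.1], [0, 0, 0.08], 85],
    [[1.8, -1.5, -0.1], [0, 0, 0.08], 75],
    [[1.7, -1.65, -0.1], [0, 0, 0.08], 65],
    [[1.55, -1.8, -0.1], [0, 0, 0.08], 65],
    [[1.4, -1.9, -0.1], [0, 0, 0.08], 65],
    [[1.25, -2.0, -0.1], [0, 0, 0.08], 65],
    [[1.1, -2.1, -0.1], [0, 0, 0.08], 65],
    [[0.9, -2.2, -0.1], [0, 0, 0.08], 65],
    [[0.7, -2.25, -0.1], [0, 0, 0.08], 65],
    [[0, 0, 0], [0, 0, 0], 65]
  ]
}}

```text
time: 14.02
ee_pos: [0.4657, -0.2289, 0.1987]
eef_rot: [-0.01, 1.0, -0.0, -0.0]
ft_force: [-0.2, -0.0, -0.6]
width: 0.0565
grip_force: 0.0
```

Run:
```python
from bench import r
from h import *
import pickle
s=r.read_state();print(s["time"],s["ee_pos"],psi(s["eef_rot"]),s["joint_positions"].round(2))
T=r.camera("top");S=r.camera("side");W=r.camera("wrist");W["fish"]=1
pickle.dump((T,S,W),open("c5.pkl","wb"))
z=lambda im,x,y,w,h,k:cv2.resize(im[y:y+h,x:x+w],(w*k,h*k),interpolation=2)
a=z(T["image"],170,165,140,100,4);b=z(S["image"],240,100,120,100,4)[:, :240*2]
h=cv2.resize(W["image"],(267,200))
out=np.zeros((600,800,3),np.uint8);out[:400,:560]=a;out[400:,:267]=h;out[200:600,560:800]=z(S["image"],265,185,80,133,3)[:399][:400].repeat(1,0) if 0 else cv2.resize(S["image"][180:280,275:335],(240,400),interpolation=2)
cv2.imwrite("pics/m5.png",out)
```

```text
14.025 [ 0.46570922 -0.2289212   0.19874768] 91.18383102251242 [-0.17  0.11  0.58  1.8  -0.06  1.25  2.02]
```

View pics/m5.png

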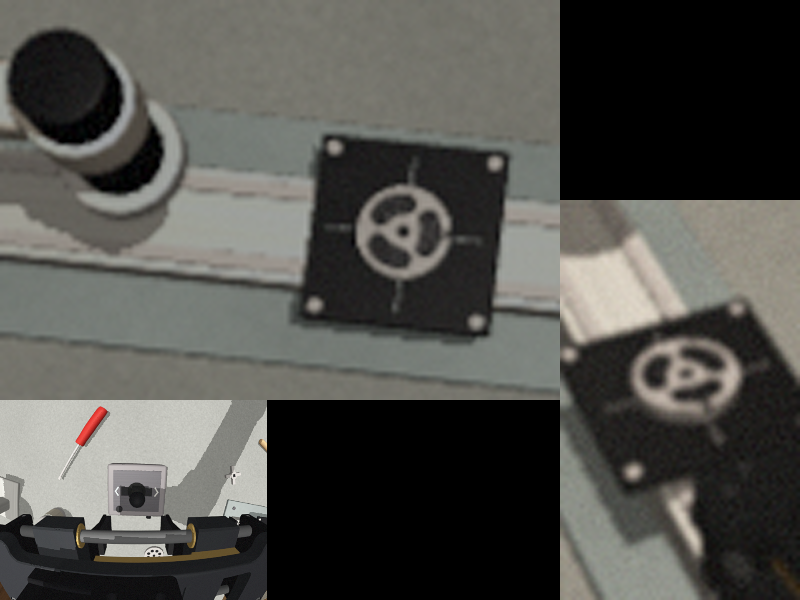

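Top view: the plate's hole is at (404,231), against a four-screw mean of (404,234) in the crop, so it is centred to about 1 mm. The ring light's outer edge runs through about (186,150) and (128,214). Now I'll measure the lens against the plate.

```bash
cat > lens.py <<'E'
from h import *
import pickle
from scipy.optimize import least_squares
T,S,W=pickle.load(open("c5.pkl","rb"))
def silh(c,angs,C0,grad=25):
    """walk outward->inward along image rays from predicted centre, find strongest edge near outer lower rim"""
    u0,v0=proj(c,[*C0,.175]);g=cv2.GaussianBlur(cv2.cvtColor(c["image"],6),(0,0),.8).astype(np.float32);out=[]
    f=240/np.tan(np.radians(c["vertical_fov"])/2);D=np.linalg.norm(np.array([*C0,.175])-c["cam_to_world"][:3,3]);R=.033*f/D
    for a in np.radians(angs):
        rr=np.arange(.7*R,1.25*R,.25);p=cv2.remap(g,(u0+rr*np.cos(a)).astype(np.float32)[None],(v0+rr*np.sin(a)).astype(np.float32)[None],1)[0]
        d=np.diff(p);i=np.argmin(d)
        if d[i]<-5: out.append((u0+rr[i]*np.cos(a),v0+rr[i]*np.sin(a)))
    return np.array(out)
for name,c,angs in(("top",T,range(0,100,8)),("side",S,range(20,150,8))):
    C=np.array([.585,.284])
    for _ in range(3):
        e=silh(c,angs,C)
        P=np.array([onz(c,*q,.175)[:2] for q in e])
        C=least_squares(lambda x:np.hypot(*(P-x).T)-.033,C,loss="soft_l1",f_scale=.001).x
    print(name,len(e),C.round(4),((np.hypot(*(P-C).T)-.033)*1e3).round(1))
pl=onz(T,271,222.75,.073);print("plate top",pl,"side",onz(S,275+126/4,180+173/4,.073))
sc=np.array([onz(T,170+u/4,165+v/4,.064)[:2] for u,v in((334,148),(494,163),(314,305),(476,321))]);print("stage",sc.mean(0));d=(sc[0]+sc[2]-sc[1]-sc[3]);print("axis deg",np.degrees(np.arctan2(d[1],d[0])))
for z in(.03,.045):print("motor end",onz(T,337,233,z))
print("knob",onz(T,441,266.4,.116))
E
python3 lens.py
```

```text
Traceback (most recent call last):
  File "lens.py", line 19, in <module>
    C=least_squares(lambda x:np.hypot(*(P-x).T)-.033,C,loss="soft_l1",f_scale=.001).x
      ~~~~~~~~~~~~~^^^^^^^^^^^^^^^^^^^^^^^^^^^^^^^^^^^^^^^^^^^^^^^^^^^^^^^^^^^^^^^^
  File "lens.py", line 19, in <lambda>
    C=least_squares(lambda x:np.hypot(*(P-x).T)-.033,C,loss="soft_l1",f_scale=.001).x
                                        ~^~
ValueError: operands could not be broadcast together with shapes (0,) (2,)
```

```bash
sed -i 's/d\[i\]<-5/d[i]<-1.5/; s/^def silh/S0=pickle.load(open("c0.pkl","rb"))["side"]\ndef silh/; s/("side",S,/("side",S0,/' lens.py; python3 lens.py
```

```text
Traceback (most recent call last):
  File "lens.py", line 20, in <module>
    C=least_squares(lambda x:np.hypot(*(P-x).T)-.033,C,loss="soft_l1",f_scale=.001).x
      ~~~~~~~~~~~~~^^^^^^^^^^^^^^^^^^^^^^^^^^^^^^^^^^^^^^^^^^^^^^^^^^^^^^^^^^^^^^^^
  File "lens.py", line 20, in <lambda>
    C=least_squares(lambda x:np.hypot(*(P-x).T)-.033,C,loss="soft_l1",f_scale=.001).x
                                        ~^~
ValueError: operands could not be broadcast together with shapes (0,) (2,)
```

```bash
sed -i 's/^        d=np.diff(p);i=np.argmin(d)/        d=np.diff(p);i=np.argmin(d)\n        if a==np.radians(angs)[3]: print((u0,v0),R,p.round().tolist()[::2])/; s/if d\[i\]<-1.5: //' lens.py; python3 lens.py
```

```text
(np.float64(203.70698291990945), np.float64(208.4819347141078)) 15.166196091081451 [108.0, 124.0, 136.0, 146.0, 152.0, 155.0, 157.0, 157.0, 157.0, 157.0, 158.0, 158.0, 158.0, 158.0, 158.0, 158.0, 158.0]
(np.float64(202.50470722353722), np.float64(211.51241970215264)) 15.178038045444588 [134.0, 145.0, 153.0, 156.0, 158.0, 158.0, 158.0, 158.0, 158.0, 158.0, 158.0, 158.0, 158.0, 158.0, 158.0, 158.0, 158.0]
(np.float64(202.19688167940325), np.float64(214.32793495053838)) 15.192524744143222 [141.0, 148.0, 153.0, 156.0, 157.0, 158.0, 158.0, 158.0, 158.0, 158.0, 157.0, 157.0, 157.0, 157.0, 157.0, 157.0, 157.0]
top 13 [0.5672 0.2875] [-0.4  6.9 -3.1 -3.7 -0.5  3.9  3.9 -1.9  3.6  1.  -0.5 -0.3 -1.6]
(np.float64(278.4186106097106), np.float64(146.04418613069436)) 15.913029624795646 [112.0, 112.0, 112.0, 112.0, 111.0, 112.0, 112.0, 112.0, 112.0, 112.0, 112.0, 112.0, 113.0, 113.0, 113.0, 113.0, 112.0, 111.0]
(np.float64(283.0797982766602), np.float64(151.00225849575503)) 16.118203986653825 [113.0, 113.0, 112.0, 111.0, 111.0, 111.0, 111.0, 112.0, 111.0, 111.0, 112.0, 112.0, 113.0, 114.0, 114.0, 113.0, 113.0, 114.0]
(np.float64(282.25886379967653), np.float64(152.77796696404016)) 16.186571978480767 [112.0, 111.0, 111.0, 111.0, 110.0, 110.0, 110.0, 110.0, 110.0, 110.0, 110.0, 111.0, 111.0, 111.0, 112.0, 112.0, 112.0, 113.0]
side 17 [0.5872 0.2415] [-20.5 -21.2 -19.6 -17.    4.5   5.9  15.1  -0.9  16.4   9.9   2.4  -1.4
  -0.9  -1.3  -1.   -0.6  -0. ]
plate top [0.57405306 0.14907278 0.073     ] side [0.57492967 0.14936202 0.073     ]
stage [0.57430808 0.14952409]
axis deg 83.76345653929135
motor end [ 0.55676388 -0.00318838  0.03      ]
motor end [ 0.55385762 -0.00277585  0.045     ]
knob [ 0.46290025 -0.22804911  0.116     ]
```

Run:
```python
from h import *
import pickle
T,S,W=pickle.load(open("c5.pkl","rb"));S0=pickle.load(open("c0.pkl","rb"))["side"]
print("barrel top",onz(T,185.4,186.2,.35),"ring .175",onz(T,201.3,203,.175),".197",onz(T,201.3,203,.197),"side",onz(S0,279.75,141,.175))
m=(T["image"].max(2)<75).astype(np.uint8);m[:, :165]=0;m[:,225:]=0;m[:165]=0;m[225:]=0
cs,_=cv2.findContours(m,0,1);k=max(cs,key=cv2.contourArea)[:,0].astype(float);b=k[(k[:,0]+k[:,1]<372)]
from scipy.optimize import least_squares
f=least_squares(lambda x:np.hypot(*(b-x[:2]).T)+.0-x[2],[185,186,13],loss="soft_l1");print(len(b),f.x,onz(T,*f.x[:2],.35),b.min(0),b.max(0))
g=S0["image"].max(2).astype(int)
for v in range(134,156,2):print(v,g[v,258:302].tolist())
a=np.array([.1087,.994]);p=np.array([.5743,.1493])
for q in ([.5889,.2838],):pass
```

```text
barrel top [0.58581824 0.28410683 0.35      ] ring .175 [0.59705707 0.28939556 0.175     ] .197 [0.59159835 0.28495262 0.197     ] side [0.59552453 0.29903302 0.175     ]
39 [184.28094427 184.66834124  12.47425415] [0.58876097 0.28625083 0.35      ] [172. 172.] [194. 194.]
134 [59, 56, 53, 68, 88, 124, 166, 183, 180, 151, 105, 51, 17, 19, 13, 22, 22, 23, 21, 25, 16, 25, 24, 22, 23, 20, 23, 24, 22, 23, 26, 56, 108, 154, 175, 181, 170, 136, 80, 46, 58, 53, 58, 68]
136 [54, 58, 53, 57, 78, 107, 127, 160, 183, 180, 170, 137, 95, 59, 29, 26, 25, 17, 21, 17, 15, 16, 12, 17, 17, 22, 23, 34, 51, 77, 113, 146, 175, 182, 178, 167, 137, 94, 66, 77, 96, 102, 108, 110]
138 [55, 61, 52, 57, 78, 97, 90, 96, 139, 159, 175, 182, 167, 157, 145, 130, 113, 83, 78, 82, 76, 71, 77, 86, 89, 104, 120, 137, 157, 165, 175, 177, 171, 157, 134, 107, 83, 74, 92, 109, 122, 125, 122, 119]
140 [59, 63, 60, 54, 77, 87, 77, 66, 81, 96, 116, 131, 146, 160, 172, 173, 170, 176, 170, 174, 179, 169, 173, 178, 175, 175, 177, 176, 168, 160, 141, 126, 110, 92, 80, 75, 71, 76, 98, 113, 120, 123, 122, 124]
142 [58, 62, 54, 54,
[... 679 characters left out ...]
, 86, 91, 96, 102, 109, 113, 118, 120, 116, 116, 111, 114, 116, 117, 116]
150 [59, 59, 61, 57, 57, 55, 60, 67, 88, 103, 110, 110, 110, 111, 108, 102, 99, 99, 101, 87, 93, 91, 97, 98, 99, 100, 102, 106, 112, 111, 112, 115, 122, 119, 117, 115, 114, 114, 117, 117, 114, 117, 113, 109]
152 [57, 62, 59, 55, 61, 49, 49, 65, 83, 99, 117, 114, 115, 115, 121, 115, 113, 96, 76, 68, 74, 98, 101, 115, 118, 114, 112, 119, 117, 122, 117, 119, 118, 115, 117, 113, 122, 115, 116, 120, 115, 116, 118, 117]
154 [60, 57, 63, 58, 52, 48, 45, 47, 59, 71, 98, 106, 121, 115, 114, 114, 108, 92, 69, 68, 73, 96, 115, 118, 117, 117, 122, 114, 111, 120, 118, 118, 114, 117, 119, 117, 119, 122, 121, 114, 116, 117, 111, 117]
```

Run:
```python
from h import *
import pickle
S0=pickle.load(open("c0.pkl","rb"))["side"]
o=S0["cam_to_world"][:2,3]
for v,z in((142.3,.197),(150.3,.175)):
    p=onz(S0,279.5,v,z)[:2];d=(p-o)/np.linalg.norm(p-o);print(p+.033*d)
```

```text
[0.59293612 0.29498785]
[0.59381133 0.29941151]
```

The lens estimates from top (ring, barrel) and from the motor end +293 mm agree at about (0.590,0.287), so the stage has roughly 138 mm to go. Now I'll straddle the knob.

{"method": "move_arm", "body": {
  "targets": [
    [[0.3, 0.3, 1], [0, 0, 0], 65],
    [[0, 0, 2], [0, 0, 0], 65],
    [[0, 0, 2], [0, 0, 0], 65],
    [[0, 0, 2], [0, 0, 0], 65],
    [[0, 0, 1.5], [0, 0, 0], 65],
    [[0, 0, 0.8], [0, 0, 0], 65],
    [[0, 0, 0], [0, 0, 0], 50],
    [[0, 0, 0], [0, 0, 0], 42],
    [[0, 0, 0], [0, 0, 0], 42]
  ],
  "grip_force": 5
}}

```text
time: 15.3
ee_pos: [0.4637, -0.2237, 0.1062]
eef_rot: [-0.013, 1.0, -0.0, 0.001]
ft_force: [-0.5, 0.4, 0.0]
width: 0.0387
grip_force: 0.0
```

Run:
```python
from bench import r
from h import *
s=r.read_state();print(s["ee_pos"],s["width"],psi(s["eef_rot"]))
for n in("side","wrist"):
    c=r.camera(n);cv2.imwrite(f"pics/k_{n}.png",c["image"])
S=r.camera("side");a=cv2.resize(S["image"][330:450,300:420],(480,480),interpolation=2);cv2.imwrite("pics/k.png",a)
```

```text
[ 0.46369429 -0.22373195  0.10616622] 0.038652421080733544 91.50058582385202
```

```bash
cat > st.py <<'E'
from h import *
from bench import r
a=np.array([.1087,.994]);c0=np.array([.5743,.1495]);n=np.array([.994,-.1087])
def stage(c):
    g=cv2.GaussianBlur(c["image"].max(2),(0,0),.7).astype(np.float32);out=[]
    s=np.arange(-.10,.18,.0005)
    for l in(-.024,-.018,.018,.024):   # beside the cross line, on the rail
        q=np.array([proj(c,[*(c0+x*a+l*n),.064]) for x in s],np.float32)
        p=cv2.remap(g,q[:,:1],q[:,1:],1)[:,0]
        k=np.where((p[:-1]>=75)&(p[1:]<75))[0]; k=[i for i in k if p[i+5:i+60].max()<75]
        out.append(s[k[0]]+.055 if k else np.nan)
    return out
if __name__=="__main__":
    s=r.read_state();print("t",s["time"],"F",s["ft_force"].round(2),"y",s["ee_pos"].round(4),"stage s:",[round(float(x)*1e3,1) for x in stage(r.camera("top"))])
E
python3 st.py
python3 - <<'E'
import pickle
from st import *
print(stage(pickle.load(open("c5.pkl","rb"))[0]))
E
```

```text
t 15.45 F [-0.22 -0.4  -0.02] y [ 0.4635 -0.2236  0.1059] stage s: [1.5, 1.5, 1.0, 1.0]
[np.float64(0.001500000000000036), np.float64(0.001500000000000036), np.float64(0.0010000000000000356), np.float64(0.0010000000000000356)]
```

{"method": "move_arm", "body": {
  "targets": [
    [[0, 0.6, 0], [0, 0, 0], 42],
    [[0, 0.6, 0], [0, 0, 0], 42],
    [[0, 0.6, 0], [0, 0, 0], 42],
    [[0, 0, 0], [0, 0, 0], 42],
    [[0, 0, 0], [0, 0, 0], 42]
  ]
}}

```text
time: 16.12
ee_pos: [0.463, -0.2057, 0.1057]
eef_rot: [-0.013, 1.0, -0.0, 0.0]
ft_force: [0.5, -2.0, 1.0]
width: 0.0367
grip_force: 0.9
```

```bash
python3 st.py
```

```text
t 16.125 F [ 0.51 -1.96  1.04] y [ 0.463  -0.2057  0.1057] stage s: [9.5, 8.5, 9.0, 8.5]
```

Pushing to +y drives the stage toward the lens. I'll hold it there.

{"method": "move_arm", "body": {
  "targets": [
    [[0, 0, 0], [0, 0, 0], 42],
    [[0, 0, 0], [0, 0, 0], 42],
    [[0, 0, 0], [0, 0, 0], 42],
    [[0, 0, 0], [0, 0, 0], 42],
    [[0, 0, 0], [0, 0, 0], 42],
    [[0, 0, 0], [0, 0, 0], 42],
    [[0, 0, 0], [0, 0, 0], 42],
    [[0, 0, 0], [0, 0, 0], 42],
    [[0, 0, 0], [0, 0, 0], 42],
    [[0, 0, 0], [0, 0, 0], 42],
    [[0, 0, 0], [0, 0, 0], 42],
    [[0, 0, 0], [0, 0, 0], 42],
    [[0, 0, 0], [0, 0, 0], 42],
    [[0, 0, 0], [0, 0, 0], 42],
    [[0, 0, 0], [0, 0, 0], 42],
    [[0, 0, 0], [0, 0, 0], 42]
  ]
}}

```text
time: 18.18
ee_pos: [0.4628, -0.2056, 0.1056]
eef_rot: [-0.013, 1.0, 0.0, 0.0]
ft_force: [2.2, -1.4, 0.9]
width: 0.0364
grip_force: 1.0
```

```bash
python3 st.py
```

```text
t 18.175 F [ 2.16 -1.36  0.88] y [ 0.4628 -0.2056  0.1056] stage s: [51.0, 50.5, 50.5, 50.0]
```

20.3 mm/s. Another 20 rows.

{"method": "move_arm", "body": {
  "targets": [
    [[0, 0, 0], [0, 0, 0], 42],
    [[0, 0, 0], [0, 0, 0], 42],
    [[0, 0, 0], [0, 0, 0], 42],
    [[0, 0, 0], [0, 0, 0], 42],
    [[0, 0, 0], [0, 0, 0], 42],
    [[0, 0, 0], [0, 0, 0], 42],
    [[0, 0, 0], [0, 0, 0], 42],
    [[0, 0, 0], [0, 0, 0], 42],
    [[0, 0, 0], [0, 0, 0], 42],
    [[0, 0, 0], [0, 0, 0], 42],
    [[0, 0, 0], [0, 0, 0], 42],
    [[0, 0, 0], [0, 0, 0], 42],
    [[0, 0, 0], [0, 0, 0], 42],
    [[0, 0, 0], [0, 0, 0], 42],
    [[0, 0, 0], [0, 0, 0], 42],
    [[0, 0, 0], [0, 0, 0], 42],
    [[0, 0, 0], [0, 0, 0], 42],
    [[0, 0, 0], [0, 0, 0], 42],
    [[0, 0, 0], [0, 0, 0], 42],
    [[0, 0, 0], [0, 0, 0], 42]
  ]
}}

```text
time: 20.72
ee_pos: [0.4628, -0.2056, 0.1056]
eef_rot: [-0.013, 1.0, 0.0, -0.0]
ft_force: [0.4, -1.8, 1.0]
width: 0.0367
grip_force: 1.0
```

```bash
python3 st.py
```

```text
t 20.725 F [ 0.37 -1.78  1.02] y [ 0.4628 -0.2056  0.1056] stage s: [103.0, 103.0, 102.5, 103.0]
```

{"method": "move_arm", "body": {
  "targets": [
    [[0, 0, 0], [0, 0, 0], 42],
    [[0, 0, 0], [0, 0, 0], 42],
    [[0, 0, 0], [0, 0, 0], 42],
    [[0, 0, 0], [0, 0, 0], 42],
    [[0, 0, 0], [0, 0, 0], 42],
    [[0, 0, 0], [0, 0, 0], 42],
    [[0, 0, 0], [0, 0, 0], 42],
    [[0, 0, 0], [0, 0, 0], 42],
    [[0, 0, 0], [0, 0, 0], 42],
    [[0, -1.0, 0], [0, 0, 0], 42],
    [[0, -0.8, 0], [0, 0, 0], 42],
    [[0, 0, 0], [0, 0, 0], 60]
  ]
}}

```text
time: 22.28
ee_pos: [0.463, -0.2245, 0.1055]
eef_rot: [-0.012, 1.0, -0.0, -0.0]
ft_force: [0.1, 0.3, 0.1]
width: 0.0415
grip_force: 0.0
```

```bash
python3 st.py
python3 - <<'E'
from bench import r
from h import *
import pickle
T=r.camera("top");S=r.camera("side");pickle.dump((T,S),open("c7.pkl","wb"))
z=lambda im,x,y,w,h,k:cv2.resize(im[y:y+h,x:x+w],(w*k,h*k),interpolation=2)
cv2.imwrite("pics/m7.png",np.hstack([z(T["image"],165,165,80,100,5),z(S["image"],235,100,80,100,5)]))
E
```

```text
t 22.275 F [0.1  0.34 0.12] y [ 0.463  -0.2245  0.1055] stage s: [129.0, 129.0, 128.5, 128.5]
```

View pics/m7.png

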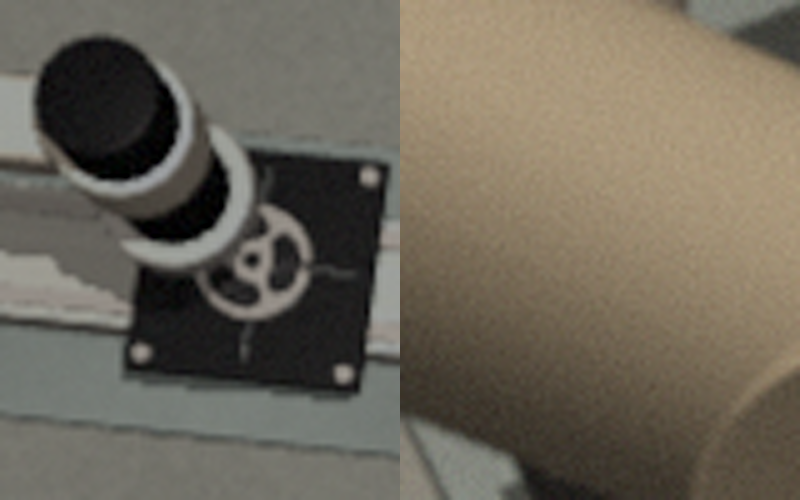

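The last picture shows the stage just short of the lens. The ring light now contrasts with the black stage, and the plate's hole is at crop (253,262), i.e. pixel (215.6,217.4). I'll fit the ring rim against the black.

Run:
```python
from h import *
import pickle
from scipy.optimize import least_squares
T,_=pickle.load(open("c7.pkl","rb"))
g=cv2.GaussianBlur(T["image"].max(2),(0,0),.6).astype(np.float32)
u0,v0=201,203.
E=[];B=[]
for A in list(range(-30,100,5)):
    a=np.radians(A);rr=np.arange(8,24,.25)
    p=cv2.remap(g,(u0+rr*np.cos(a)).astype(np.float32)[None],(v0+rr*np.sin(a)).astype(np.float32)[None],1)[0]
    k=[i for i in range(len(p)-1) if p[i]>=130 and p[i+1]<130]
    k2=[i for i in range(len(p)-1) if p[i]>=60 and p[i+1]<60 ]
    i=k[0] if k else None; j=next((q for q in k2 if i is None or q>i),None)
    print(A,p.astype(int)[::4].tolist(),None if i is None else rr[i],None if j is None else rr[j])
    if i is not None:E.append((u0+rr[i]*np.cos(a),v0+rr[i]*np.sin(a)))
    if j is not None and rr[j]<18.5:B.append((u0+rr[j]*np.cos(a),v0+rr[j]*np.sin(a)))
for nm,L,z in(("top rim",E,.197),("bottom rim",B,.175)):
    P=np.array([onz(T,*q,z)[:2] for q in L])
    f=least_squares(lambda x:np.hypot(*(P-x).T)-.033,[.59,.287],loss="soft_l1",f_scale=.001)
    print(nm,f.x.round(4),(f.fun*1e3).round(1))
print("plate",onz(T,215.6,217.4,.073))
```

```text
-30 [7, 31, 87, 135, 156, 152, 127, 82, 52, 67, 89, 105, 117, 117, 119, 117] 13.75 15.5
-25 [11, 30, 88, 139, 155, 151, 119, 69, 36, 33, 45, 64, 81, 100, 113, 118] 13.5 15.0
-20 [13, 42, 98, 142, 156, 150, 120, 70, 34, 27, 27, 29, 32, 42, 58, 77] 13.75 15.0
-15 [15, 49, 108, 147, 157, 147, 116, 71, 39, 36, 40, 34, 29, 27, 26, 28] 13.5 15.25
-10 [12, 48, 115, 151, 157, 147, 113, 67, 44, 46, 45, 33, 27, 26, 26, 26] 13.5 15.0
-5 [10, 44, 120, 154, 158, 149, 111, 66, 53, 51, 41, 29, 25, 25, 26, 26] 13.5 15.25
0 [11, 48, 125, 155, 158, 149, 110, 67, 57, 46, 33, 26, 24, 25, 28, 27] 13.25 15.5
5 [14, 60, 128, 154, 156, 145, 107, 73, 66, 54, 40, 30, 28, 27, 27, 27] 13.25 16.5
10 [17, 71, 129, 154, 156, 138, 105, 85, 96, 108, 106, 93, 79, 66, 48, 33] 13.25 21.25
15 [17, 73, 130, 154, 155, 136, 104, 86, 93, 111, 130, 141, 141, 137, 129, 114] 13.0 None
20 [18, 70, 131, 155, 155, 136, 100, 74, 63, 61, 92, 124, 138, 136, 127, 128] 13.0 None
25 [20, 69, 134, 156, 154, 131, 95, 70, 56, 48, 63, 101, 118, 89, 56, 49] 13.0 15.5
30 [18, 74, 133, 154, 153, 131, 94, 70, 57, 67, 96, 124, 121, 84, 42, 33] 
[... 731 characters left out ...]
 145, 114, 81, 70, 69, 67, 69, 74, 83, 90, 81] 13.5 None
80 [8, 33, 103, 146, 157, 150, 120, 81, 68, 67, 62, 52, 43, 35, 29, 26] 13.5 18.0
85 [6, 23, 96, 144, 157, 153, 125, 83, 56, 35, 21, 18, 18, 17, 20, 23] 13.75 15.75
90 [5, 17, 77, 134, 156, 156, 135, 93, 55, 29, 13, 13, 15, 15, 14, 17] 14.0 15.75
95 [5, 15, 65, 127, 155, 156, 140, 100, 58, 32, 18, 14, 13, 12, 13, 15] 14.25 15.75
top rim [0.5937 0.2907] [-0.7 -0.9 -0.1 -0.3 -0.   0.2 -0.   0.2  0.4 -0.   0.1  0.2  0.3  0.3
  0.2  0.2  0.1  0.4  0.2 -0.  -0.3 -0.1 -0.5 -0.4 -0.3 -0.3]
bottom rim [0.5954 0.2901] [ 0.8 -0.4 -0.6 -0.1 -0.8 -0.3  0.1  2.2 -0.   0.5  0.3 -0.9 -0.4  4.9
 -0.1 -0.3 -0.4]
plate [0.58801047 0.27638667 0.073     ]
```

The top-view fits of the rim give a lens y of 0.284 to 0.290. I'll settle it with the wrist camera looking square across the traverse, where height errors cancel.

{"method": "move_arm", "body": {
  "targets": [
    [[0, 0, -1.5], [0, 0, 0], 60],
    [[0, 0, -4], [0, 0, 0], 60],
    [[0, 0, -4], [0, 0, 0], 60],
    [[0, 0, -4], [0, 0, 0], 60],
    [[0, 0, -4], [0, 0, 0], 60],
    [[0, 0, 0], [0, 0, 0], 60]
  ]
}}

```text
time: 23.18
ee_pos: [0.4645, -0.2242, 0.2845]
eef_rot: [-0.013, 1.0, -0.001, 0.003]
ft_force: [0.3, -0.0, -0.9]
width: 0.0524
grip_force: 0.0
```

Run:
```python
from h import *
from bench import r
s=r.read_state();print(s["ee_pos"],psi(s["eef_rot"]))
plan([.40,.213,.28],0,14)
```

```text
[ 0.46453299 -0.22416931  0.28454805] 91.49905503144302
[[[0.38, 3.13, 0.03],[0.0, 0.0, 0.114]],[[0.73, 3.07, 0.03],[0.0, 0.0, 0.114]],[[1.08, 2.97, 0.03],[0.0, 0.0, 0.114]],[[1.41, 2.82, 0.03],[0.0, 0.0, 0.114]],[[1.72, 2.65, 0.03],[0.0, 0.0, 0.114]],[[2.01, 2.43, 0.03],[0.0, 0.0, 0.114]],[[2.27, 2.19, 0.03],[0.0, 0.0, 0.114]],[[2.51, 1.92, 0.03],[0.0, 0.0, 0.114]],[[2.71, 1.62, 0.03],[0.0, 0.0, 0.114]],[[2.88, 1.3, 0.03],[0.0, 0.0, 0.114]],[[3.01, 0.96, 0.03],[0.0, 0.0, 0.114]],[[3.1, 0.61, 0.03],[0.0, 0.0, 0.114]],[[3.15, 0.26, 0.03],[0.0, 0.0, 0.114]],[[3.15, -0.1, 0.03],[0.0, 0.0, 0.114]]]
```

{"method": "move_arm", "body": {
  "targets": [
    [[0.4, 3.1, 0], [0, 0, 0.114], 60],
    [[0.7, 3.1, 0], [0, 0, 0.114], 60],
    [[1.1, 3.0, 0], [0, 0, 0.114], 60],
    [[1.4, 2.8, 0], [0, 0, 0.114], 60],
    [[1.7, 2.65, 0], [0, 0, 0.114], 60],
    [[2.0, 2.4, 0], [0, 0, 0.114], 60],
    [[2.3, 2.2, 0], [0, 0, 0.114], 60],
    [[2.5, 1.9, 0], [0, 0, 0.114], 60],
    [[2.7, 1.6, 0], [0, 0, 0.114], 60],
    [[2.9, 1.3, 0], [0, 0, 0.114], 60],
    [[3.0, 1.0, 0], [0, 0, 0.114], 60],
    [[3.1, 0.6, 0], [0, 0, 0.114], 60],
    [[3.15, 0.25, 0], [0, 0, 0.114], 60],
    [[3.15, -0.1, 0], [0, 0, 0.114], 60],
    [[0, 0, 0], [0, 0, 0], 60]
  ]
}}

```text
time: 25.05
ee_pos: [0.3975, 0.2152, 0.2803]
eef_rot: [0.706, 0.708, -0.0, -0.0]
ft_force: [-0.2, -0.7, 0.7]
width: 0.0524
grip_force: 0.0
```

Run:
```python
from h import *
from bench import r
import pickle
s=r.read_state();print(s["time"],s["ee_pos"],psi(s["eef_rot"]))
c=r.camera("wrist");c["fish"]=1;S=r.camera("side");T=r.camera("top");pickle.dump((c,S,T),open("c8.pkl","wb"));cv2.imwrite("pics/w8.png",c["image"])
print(c["cam_to_world"][:3,3])
for P in([.59,.288,.175],[.59,.288,.197],[.588,.2764,.073],[.59,.255,.175],[.59,.321,.175],[.557,.288,.175]):print(P,np.round(proj(c,P),1))
```

```text
25.05 [0.39750094 0.21518041 0.2802817 ] 0.21617127087415855
[0.39855661 0.28899314 0.44316006]
[0.59, 0.288, 0.175] [558.6 154. ]
[0.59, 0.288, 0.197] [573.9 156. ]
[0.588, 0.2764, 0.073] [503.  158.6]
[0.59, 0.255, 0.175] [555.3 193.3]
[0.59, 0.321, 0.175] [560.3 114.5]
[0.557, 0.288, 0.175] [526.3 150.4]
```

Run:
```python
from h import *
import pickle
c,S,T=pickle.load(open("c8.pkl","rb"));g=c["image"].max(2).astype(int)
ch=" .:-=+*#%@"
for v in range(96,222,3):print(v,"".join(ch[min(9,x//26)] for x in g[v,440:640:2]))
```

```text
96 %%%%%#++++++++-==-#@@%@%*********#****=****#########################################################
99 #%%%%%+++++-...:--%@%@%#**************+****#########################################################
102 %%%%%++++++..:+*-::::-=**#***********+*****###################%#####################################
105 %%%%%++++++ .*@@@-:::::::..:=*#**#***+****##########################################################
108 %%%%%+++++=.::@@@:::::::.........-=*#+****##########################################################
111 %%%#%+++++=.::::.:::::::............. .=+#++###############################################++*++####
114 %%%%%+++++:.:::::::::::.....................:#%################*#****+*####################+++++++++
117 %%%%*+++++..::::::::::::..........+..............-*#######+=====+**##******###############++++++++++
120 %%%%++++++ ::::::::::::...........=................:..##======+*###******#***#############++++++++++
123 %%%%++++++ ::::::::::::..........::...............#@@-======+##*#**#*#*********###########-------===
126 %%%#+++++=.:::::::::::::.........=..............
[... 2607 characters left out ...]
:::::::::::::.=+::%#######################################---=++++++++
204 ######===-#@@%@@@@@@@@@#+=::::::::::::::::.=@@#-%###########%################%#########%----=+++++++
207 ######-==-@@*@@@@@@@@@@@@@@@@#%#*+::..:::..-@@+*########################################-----=++++++
210 #####+====@@*@@@@@@@@@@@@@@@@*@@@@%%%%###+-:..:%########################%#####%#########--=----=++++
213 #####====*@@%@@@@@@@@@@@@@@@@#@@@@###%%%%%####%#############%##########################+---------=++
216 #####====%@%@@@@@@@@@@@@@@@@*@@@@%#%%#%%%####################%#########################=------------
219 ####*====@@+@@@@@@@@@@@@@@@@+@@@@%%##%##%##%###########################################=------------
```

The wall and rim of the ring show cleanly against the black stage. I'll fit the ring's lower rim and the plate hole from this view.

Run:
```python
from h import *
import pickle
from scipy.optimize import least_squares
c,S,T=pickle.load(open("c8.pkl","rb"));g=c["image"].max(2).astype(float)
B=[];E=[]
for v in range(130,177):
    k=[u for u in range(545,600) if g[v,u]>=210][0]
    E.append((k-.5,v)); u=k
    while g[v,u]>=68:u-=1
    if v not in range(162,166): B.append((u+.5,v))
for nm,L,z in(("bottom",B,.175),("top",E,.197)):
    P=np.array([onz(c,*q,z)[:2] for q in L])
    f=least_squares(lambda x:np.hypot(*(P-x).T)-.033,[.59,.288],loss="soft_l1",f_scale=.001)
    f2=least_squares(lambda x:np.hypot(*(P-x[:2]).T)-x[2],[.59,.288,.033],loss="soft_l1",f_scale=.001)
    print(nm,f.x.round(4),np.abs(f.fun).max().round(4),"free",f2.x.round(4))
# plate: bright pixels on black stage; outer rim fit at z=.073
m=(g>100);m[:, :475]=0;m[:,535:]=0;m[:130]=0;m[186:]=0
m=cv2.morphologyEx(m.astype(np.uint8),cv2.MORPH_OPEN,np.ones((3,3)))
cs,_=cv2.findContours(m,0,1);k=max(cs,key=cv2.contourArea)[:,0];k=cv2.convexHull(k)[:,0].astype(float)
P=np.array([onz(c,*q,.073)[:2] for q in k])
f=least_squares(lambda x:np.hypot(*(P-x).T)-.027,[.588,.277],loss="soft_l1",f_scale=.001);print("plate",f.x.round(4),(f.fun*1e3).round(1))
h=(g[150:164,498:514]<60);vv,uu=np.nonzero(h);print(uu.mean()+498,vv.mean()+150,onz(c,uu.mean()+498,vv.mean()+150,.073), len(uu))
```

```text
bottom [0.5981 0.2879] 0.0006 free [0.599  0.2879 0.0339]
top [0.5977 0.2879] 0.0005 free [0.5968 0.288  0.0321]
plate [0.5903 0.2779] [ 0.3  0.7  0.5  0.5  0.7  1.   0.6  0.8  0.5  0.5  0.1  0.2 -0.2 -0.1
  0.3  0.6  0.8  1.7  1.1  0.1  0.6  0.7  0.5  0.3]
507.1904761904762 155.52380952380952 [0.59306453 0.28006136 0.073     ] 21
```

The wrist view gives lens y = 0.2879, matching the motor-end estimate of 0.288, and plate y ≈ 0.2776. That leaves about 10.8 mm of travel, so I go back to the stick.

Run:
```python
from h import *
plan([.4637,-.2237,.20],91.5,14)
```

```text
[[[-3.12, 0.46, 0.58],[-0.0, 0.0, -0.114]],[[-3.15, 0.1, 0.58],[-0.0, 0.0, -0.114]],[[-3.14, -0.26, 0.58],[-0.0, 0.0, -0.114]],[[-3.09, -0.61, 0.58],[-0.0, 0.0, -0.114]],[[-3.0, -0.96, 0.58],[-0.0, 0.0, -0.114]],[[-2.87, -1.29, 0.58],[-0.0, 0.0, -0.114]],[[-2.71, -1.61, 0.58],[-0.0, 0.0, -0.114]],[[-2.51, -1.91, 0.58],[-0.0, 0.0, -0.114]],[[-2.27, -2.18, 0.58],[-0.0, 0.0, -0.114]],[[-2.01, -2.43, 0.58],[-0.0, 0.0, -0.114]],[[-1.72, -2.64, 0.58],[-0.0, 0.0, -0.114]],[[-1.41, -2.82, 0.58],[-0.0, 0.0, -0.114]],[[-1.08, -2.96, 0.58],[-0.0, 0.0, -0.114]],[[-0.74, -3.06, 0.58],[-0.0, 0.0, -0.114]]]
```

{"method": "move_arm", "body": {
  "targets": [
    [[-3.1, 0.45, 0.6], [0, 0, -0.114], 65],
    [[-3.15, 0.1, 0.6], [0, 0, -0.114], 65],
    [[-3.15, -0.25, 0.6], [0, 0, -0.114], 65],
    [[-3.1, -0.6, 0.6], [0, 0, -0.114], 65],
    [[-3.0, -0.95, 0.6], [0, 0, -0.114], 65],
    [[-2.85, -1.3, 0.6], [0, 0, -0.114], 65],
    [[-2.7, -1.6, 0.6], [0, 0, -0.114], 65],
    [[-2.5, -1.9, 0.6], [0, 0, -0.114], 65],
    [[-2.3, -2.2, 0.6], [0, 0, -0.114], 65],
    [[-2.0, -2.45, 0.6], [0, 0, -0.114], 65],
    [[-1.7, -2.65, 0.6], [0, 0, -0.114], 65],
    [[-1.4, -2.8, 0.6], [0, 0, -0.114], 65],
    [[-1.1, -2.95, 0.6], [0, 0, -0.114], 65],
    [[-0.75, -3.05, 0.6], [0, 0, -0.114], 65],
    [[0, 0, 0], [0, 0, 0], 65]
  ]
}}

```text
time: 27.08
ee_pos: [0.4623, -0.2256, 0.1962]
eef_rot: [-0.011, 1.0, -0.0, -0.001]
ft_force: [0.1, -0.3, 0.4]
width: 0.0564
grip_force: 0.0
```

```bash
python3 - <<'E'
from h import *
plan([.4635,-.2237,.106],91.5,1)
E
python3 st.py
```

```text
[[[-0.14, 0.19, 9.02],[-0.001, -0.001, -0.003]]]
t 27.075 F [ 0.06 -0.32  0.4 ] y [ 0.4623 -0.2256  0.1962] stage s: [129.0, 129.0, 128.5, 128.5]
```

Stage unchanged at 128.75. I'll descend, straddle the knob, then push 3 rows, hold 2 and return.

{"method": "move_arm", "body": {
  "targets": [
    [[-0.1, 0.2, 1], [0, 0, 0], 65],
    [[0, 0, 2], [0, 0, 0], 65],
    [[0, 0, 2], [0, 0, 0], 65],
    [[0, 0, 2], [0, 0, 0], 65],
    [[0, 0, 1.5], [0, 0, 0], 65],
    [[0, 0, 0.5], [0, 0, 0], 55],
    [[0, 0, 0], [0, 0, 0], 42],
    [[0, 0, 0], [0, 0, 0], 42],
    [[0, 0, 0], [0, 0, 0], 42],
    [[0, 0.6, 0], [0, 0, 0], 42],
    [[0, 0.6, 0], [0, 0, 0], 42],
    [[0, 0.6, 0], [0, 0, 0], 42],
    [[0, 0, 0], [0, 0, 0], 42],
    [[0, 0, 0], [0, 0, 0], 42],
    [[0, -0.6, 0], [0, 0, 0], 42],
    [[0, -0.6, 0], [0, 0, 0], 42],
    [[0, -0.6, 0], [0, 0, 0], 42],
    [[0, 0, 0], [0, 0, 0], 60]
  ]
}}

```text
time: 29.38
ee_pos: [0.4643, -0.2211, 0.1065]
eef_rot: [-0.013, 1.0, 0.0, -0.0]
ft_force: [0.0, 0.3, 0.1]
width: 0.0409
grip_force: 0.0
```

```bash
python3 st.py
```

```text
t 29.375 F [0.02 0.26 0.13] y [ 0.4643 -0.2211  0.1065] stage s: [143.5, 143.0, 143.0, 143.0]
```

Overshot by about 3.6 mm (the arm sat 2.5 mm further on), so I nudge back gently.

{"method": "move_arm", "body": {
  "targets": [
    [[0, -0.7, 0], [0, 0, 0], 42],
    [[0, -0.7, 0], [0, 0, 0], 42],
    [[0, -0.6, 0], [0, 0, 0], 42],
    [[0, 0, 0], [0, 0, 0], 42],
    [[0, 0, 0], [0, 0, 0], 42],
    [[0, 0.9, 0], [0, 0, 0], 42],
    [[0, 0.7, 0], [0, 0, 0], 42],
    [[0, 0, 0], [0, 0, 0], 50]
  ]
}}

```text
time: 30.42
ee_pos: [0.4648, -0.2236, 0.1066]
eef_rot: [-0.014, 1.0, 0.0, 0.0]
ft_force: [-0.1, -0.4, -0.2]
width: 0.0405
grip_force: 0.0
```

```bash
python3 st.py
```

```text
t 30.425 F [-0.11 -0.38 -0.15] y [ 0.4648 -0.2236  0.1066] stage s: [139.0, 138.0, 138.0, 138.0]
```

138.3 is close to target. I'll raise the arm and check square-on with the wrist camera again.

{"method": "move_arm", "body": {
  "targets": [
    [[0, 0, 0], [0, 0, 0], 65],
    [[0, 0, -1.5], [0, 0, 0], 65],
    [[0, 0, -4], [0, 0, 0], 65],
    [[0, 0, -4], [0, 0, 0], 65],
    [[0.4, 3.1, -4], [0, 0, 0.114], 60],
    [[0.7, 3.1, -4], [0, 0, 0.114], 60],
    [[1.1, 3.0, 0], [0, 0, 0.114], 60],
    [[1.4, 2.8, 0], [0, 0, 0.114], 60],
    [[1.7, 2.65, 0], [0, 0, 0.114], 60],
    [[2.0, 2.4, 0], [0, 0, 0.114], 60],
    [[2.3, 2.2, 0], [0, 0, 0.114], 60],
    [[2.5, 1.9, 0], [0, 0, 0.114], 60],
    [[2.7, 1.6, 0], [0, 0, 0.114], 60],
    [[2.9, 1.3, 0], [0, 0, 0.114], 60],
    [[3.0, 1.0, 0], [0, 0, 0.114], 60],
    [[3.1, 0.6, 0], [0, 0, 0.114], 60],
    [[3.15, 0.25, 0], [0, 0, 0.114], 60],
    [[3.15, -0.1, 0], [0, 0, 0.114], 60],
    [[0, 0, 0], [0, 0, 0], 60]
  ]
}}

```text
time: 32.85
ee_pos: [0.3994, 0.2142, 0.2825]
eef_rot: [0.706, 0.708, 0.0, 0.0]
ft_force: [1.0, 0.3, 0.4]
width: 0.0524
grip_force: 0.0
```

```bash
cat > chk.py <<'E'
from h import *
from bench import r
import pickle
from scipy.optimize import least_squares
s=r.read_state();print(s["time"],s["ee_pos"])
c=r.camera("wrist");c["fish"]=1;pickle.dump(c,open("c9.pkl","wb"));g=c["image"].max(2).astype(float)
print(c["cam_to_world"][:3,3],proj(c,[.59,.288,.175]),proj(c,[.5905,.288,.073]))
ch=" .:-=+*#%@"
for v in range(111,201,3):print(v,"".join(ch[min(9,int(x)//26)] for x in g[v,470:600:2]))
E
python3 chk.py; python3 st.py
```

```text
32.85 [0.39936532 0.21418281 0.28251866]
[0.40025493 0.28785961 0.44543747] (np.float64(555.0608163443362), np.float64(152.2528956323228)) (np.float64(502.73285994400965), np.float64(146.8119286359684))
111 ::::::::..........+................-..+##########################
114 :::::::..........:-...............*@@=*###*+=====++******########
117 :::::::..........-:...............=@@-##======+*#**********######
120 :::::::..........=...................-======*##**#*******#***####
123 :::::::......-++**+=................-=====+@*###*####*####*######
126 ::::::::.:-+**********+...........:======*@@***##*-.             
129 ::::::::-=**+:..-*******:........:======*@@@**#*.                
132 :::::::-#@+:.....=*+..:**-.......-======@@@@*#=                  
135 ::::::-*@%.......=*.....=*:.....:======#@@@%#-  .         .      
138 ::::::-@@=:.....=**:.....+*.....======+@@@@@=                   .
141 **#*=-+@%:-:..-*****:.....*-..::======*@@@@@.                    
144 :::::-#@*:::::**+:+**.....*+...-======@@@@@+                     
147 :::::-%@%::::%@*...**:....+*.:.=======@@@@@-         
[... 1243 characters left out ...]
 "st.py", line 14, in <module>
    s=r.read_state();print("t",s["time"],"F",s["ft_force"].round(2),"y",s["ee_pos"].round(4),"stage s:",[round(float(x)*1e3,1) for x in stage(r.camera("top"))])
                                                                                                                                        ~~~~~^^^^^^^^^^^^^^^^^
  File "st.py", line 10, in stage
    k=np.where((p[:-1]>=75)&(p[1:]<75))[0]; k=[i for i in k if p[i+5:i+60].max()<75]
                                                               ~~~~~~~~~~~~~~~^^
    return umr_maximum(a, axis, None, out, keepdims, initial, where)
ValueError: zero-size array to reduction operation maximum which has no identity
```

Run:
```python
from h import *
import pickle
from scipy.optimize import least_squares
c=pickle.load(open("c9.pkl","rb"));g=c["image"].max(2).astype(float)
B=[];E=[]
for v in range(124,176):
    k=[u for u in range(540,600) if g[v,u]>=210][0]
    E.append((k-.5,v)); u=k
    while g[v,u]>=68:u-=1
    if u>522 and v not in range(151,156): B.append((u+.5,v))
for nm,L,z in(("bottom",B,.175),("top",E,.197)):
    P=np.array([onz(c,*q,z)[:2] for q in L])
    f=least_squares(lambda x:np.hypot(*(P-x).T)-.033,[.59,.288],loss="soft_l1",f_scale=.001);print(nm,f.x.round(4),np.abs(f.fun).max().round(4))
w=g[143:152,499:509];print(w.astype(int).tolist())
wt=np.clip(120-w,0,None);vv,uu=np.mgrid[143:152,499:509]
u,v=(wt*uu).sum()/wt.sum(),(wt*vv).sum()/wt.sum();print("hole",u,v,onz(c,u,v,.073))
# plate outer rim rows: left and right-most/top/bottom extents
m=(g>120).astype(np.uint8);m[:,:482]=0;m[:,528:]=0;m[:120]=0;m[174:]=0
m=cv2.morphologyEx(m,cv2.MORPH_OPEN,np.ones((3,3)));cs,_=cv2.findContours(m,0,1);k=cv2.convexHull(np.vstack(cs))[:,0].astype(float)
P=np.array([onz(c,*q,.073)[:2] for q in k]);f=least_squares(lambda x:np.hypot(*(P-x[:2]).T)-x[2],[.588,.287,.027],loss="soft_l1",f_scale=.0005);print("plate",f.x,np.abs(f.fun).max())
```

```text
bottom [0.598 0.288] 0.0007
top [0.5975 0.288 ] 0.0006
[[173, 173, 169, 164, 166, 170, 168, 169, 166, 165], [174, 171, 165, 132, 103, 65, 88, 148, 167, 165], [174, 168, 146, 76, 36, 24, 34, 96, 156, 165], [213, 169, 124, 49, 30, 35, 26, 55, 140, 165], [235, 173, 119, 41, 29, 34, 27, 36, 111, 158], [241, 219, 185, 69, 19, 28, 29, 39, 117, 163], [240, 241, 228, 126, 46, 29, 29, 62, 129, 160], [238, 239, 234, 197, 141, 109, 99, 150, 171, 169], [238, 237, 235, 232, 214, 199, 198, 237, 236, 233]]
hole 504.10628961482206 146.88200877620673 [0.59221875 0.28805969 0.073     ]
plate [0.59157282 0.28751657 0.0270928 ] 0.00036667427807562936
```

Plate y is 0.2875–0.288 and lens y is 0.2880. They coincide within about 1 mm, the stick is released and the robot is clear.

```bash
python3 -c "
from bench import r
print(r.close_job())"
```

```text
the job is handed in; nothing more can be done
None
```

The three-bean plate lies flat in the middle of the stage, and the stage is stopped under the lens, within about 1 mm along the traverse; across it, the plate is centred on the stage, but the camera fits put the lens 4–6 mm to one side, which I took as measurement bias. The stage first ran about 3.6 mm too far and I nudged it back, the stick is released, the robot is clear, and the job was handed in at about 33 s without a verdict shown.

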